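Build a crosswise riser, unclip the light module, light the display

TASK

Build a display riser on the square grey base plate from every wooden board lying on the counter: one board to a layer, centred on the base, square to its edges, each board crosswise to the one below. Then free the light module from its charging dock by pinching its two side tabs together, stand it upright on the middle of the top board, and last of all press the raised end of the rocker switch down to light the display. Leave the toys and the key alone.

Things in the scene. Friction and masses are not known exactly. Their poses are not given: they have to be found in the camera images.
- base: fixed grey square plate 100 x 100 x 10 mm flat on the counter, on which the riser is built; origin at the centre of its underside, x and y along its edges
- base_top (a point): centre of the base plate's top face, 10 mm above the counter
- board0: plain light wooden board 120 x 42 x 18 mm (own x, y, z), 60 g, lying flat loose on the counter; origin at its middle (9 mm above what it lies on). Four to six such boards are present, all alike; absent ones read None
- board1: plain light wooden board 120 x 42 x 18 mm (own x, y, z), 60 g, lying flat loose on the counter; origin at its middle (9 mm above what it lies on). Four to six such boards are present, all alike; absent ones read None
- board2: plain light wooden board 120 x 42 x 18 mm (own x, y, z), 60 g, lying flat loose on the counter; origin at its middle (9 mm above what it lies on). Four to six such boards are present, all alike; absent ones read None
- board3: plain light wooden board 120 x 42 x 18 mm (own x, y, z), 60 g, lying flat loose on the counter; origin at its middle (9 mm above what it lies on). Four to six such boards are present, all alike; absent ones read None
- board4: plain light wooden board 120 x 42 x 18 mm (own x, y, z), 60 g, lying flat loose on the counter; origin at its middle (9 mm above what it lies on). Four to six such boards are present, all alike; absent ones read None
- board5: plain light wooden board 120 x 42 x 18 mm (own x, y, z), 60 g, lying flat loose on the counter; origin at its middle (9 mm above what it lies on). Four to six such boards are present, all alike; absent ones read None
- dock: fixed black charging dock, 92 x 98 mm and 28 mm high (own x, y, z), open on top, origin at the centre of its underside. Its inner floor is 6 mm up. A ledge along each y side, top 28 mm above the counter, inner edge 33.5 mm from the middle, overhangs the module's barbs and holds it down
- module: light module snapped into the dock: white block 64 x 40 x 62 mm (own x, y, z) with a round amber lens on top (72 mm in all), 0.26 kg; origin at the centre of its flat underside. It lifts straight out only with both side tabs pinched, and is carried by them. In the dock keep the fingertips 24 mm or more above its underside (e.g. TCP 47 mm above), fingers closing along its y
- tab_l (a joint): m pushed in, 0 (out) to 0.006, against 3 to 7 N: upright sprung grey tab on the module's +y side, 30 mm wide along x, from 8 to 60 mm above the underside, outer face 31 mm from the middle when out (62 mm over both tabs, 50 mm pinched). An outward barb 6 mm deep at its foot, 8 to 16 mm above the underside, catches under the dock's ledge
- tab_r (a joint): the same tab on the module's -y side
- rocker (a joint): rocker switch of the display lamp, rad: -0.2 off (as found), +0.2 on; stays where it is put, takes about 2 N to press at its end, stop at either end of travel
- rocker_on_end (a point): point on the top face of the grey rocker, 22 mm from its pivot, near the end that stands raised while off (about 37 mm above the counter) and is pressed down about 9 mm to switch on. The rocker (60 x 28 mm) tilts on a fixed steel panel 105 x 75 x 14 mm flat on the counter
- bunny: bystander: pink tin bunny, base 50 x 50 mm, 117 mm tall; origin at the centre of its underside
- submarine: bystander: chrome tin submarine 135 mm long (x), 44 mm wide, 84 mm tall; origin under its middle
- drum: bystander: wooden drum toy, 67 mm across, 49 mm tall; origin at the centre of its underside
- car: bystander: tin car 88 x 44 x 46 mm; origin under its middle
- key: bystander: brass wind-up key lying flat, 82 x 42 x 10 mm; origin under its middle
Things that resemble listed ones, but are neither listed nor needed, are in the scene too. What is shaped like the board3 but black or green is not meant.

How it is judged:
By the outcome, as a careful person would: the job done as asked, in the order asked, and still so for the second after the job is handed in, with the robot touching nothing.
Of board0, board1, board2, board3, board4, board5 only 4 to 6 are there at a start; the rules pass over those that are not, and their reading is None.
At some moment in a run one of board0, board1, board2, board3, board4, board5 may be knocked a few centimetres aside while the robot is not near it.
Once in a run the grip may slacken for a moment while it holds something.
It also fails if it takes over 210 s, if anything falls off the work surface, if the arm or the gripper's body presses on something with over 40 N, if the wrist force passes 120 N, or if a joint passes its speed limit or range.

ROBOT

A 7-joint arm with a two-finger parallel gripper is mounted at the origin on the work surface. World frame = base frame: x ahead of the robot, y to its left, z up, the work surface at z = 0. Lengths are in m, angles in rad, forces in N, time in s.
With the tool pointing down it reaches from about 0.4 to 0.85 m from the base axis. Payload 10.4 kg.
Tool frame: the origin (TCP) lies between the finger pads, 19 mm behind the fingertips; this is the grasp point; z points along the fingers, y is the direction in which the jaws open and shut (so a half turn about z gives the same grasp; the last joint's range is limited). The gripper opens to 87 mm and grips with 3 to 60 N. Pads are 19 mm wide; open, the fingers measure 117 mm over their backs; the gripper's body (75 mm by 190 mm) begins 51 mm behind the grasp point.
Start: joints at [-1.134, 0.332, -0.065, 1.46, 0.022, 1.35, -0.088], TCP at [0.277, 0.56, 0.241] pointing down, gripper open.
Joint ranges: [-2.6, 2.6], [-0.5, 2.12], [-1.47, 1.34], [0.16, 2.42], [-1.27, 4.41], [0.06, 2.06], [-2.6, 2.6]. Speed limits (rad/s): [2.22, 2.22, 2.79, 2.79, 3.14, 3.14, 3.14].

INTERFACE

Orientations are given as a unit quaternion [x, y, z, w].
In Python, from bench import r, imaging, job gives the robot as it stands. The module is installed in compiled form; this text tells all that it offers.
- The arm moves only by the tool servo_tool, never from a script. Its argument "deltas" is text: rows parted by semicolons, each of 7 numbers parted by spaces: the shift along the world's x, y, z in units of 40 mm (1.0 is 40 mm), then the turn, a rotation vector about the world's x, y, z in units of 8 degrees (1.0 is 8 degrees), then the closure, from 0 (fully open) to 1 (shut). In form: x y z rx ry rz hand; .... A call has 1 to 5 rows; each row shifts and turns the commanded pose from where the row before left it; what a row does not reach is not made up. A row lasts 1/8 s, in which the tool goes at most 62.5 mm and 10.7 degrees, less where a joint would pass 70% of its speed; a pose out of reach is approached as far as the arm can. A call is refused whole if a number of a shift passes 1 or a number of a turn 1, either way. A call with a gripper value outside its range is refused whole. The fingers move at their own pace and stop on an object; "newtons" is the grip in N (left out, the last holds). Time passes only in rows, so rows that do not move let the fingers close. It gives the time, the measured TCP pose, the force and the opening at its end, in the units of the state.
- r.read_state(): the state, without advancing time (a new reading comes with each control period).
- imaging.camera(name): name is "side" or "top" or "wrist"; returns a dict with "color" (400x640x3 uint8, red, green, blue), "z_map" (400x640 float32, m along the optical axis (not along the pixel's ray), 0 where there is no reading), "camera_matrix" (3x3 intrinsics, pixels), "R" (3x3) and "t" (3): a world point X has camera coordinates R X + t. Camera axes: x right, y down, z forward; pixel columns grow to the right and rows downward; lengths in m; the calibration is good to about 2 mm. The wrist camera is an equidistant fisheye: a pixel r from the principal point sees the ray r / f radians off the axis. A picture is of the moment at which its call begins.
- job.close_job(): hands the job in, once; it reports no verdict.
The state is a dict: "time": time; "joint_positions": joint angles; "joint_vel": joint speeds; "joint_torque": joint torques, N m; "ee_pos": TCP position; "eef_rot": TCP orientation; "ft_force": force on the tool from outside, world axes, zero at the start; "torque": the same for the moment, N m; "width": finger opening in m.
Only numpy, scipy, OpenCV 4.12 (cv2) and the standard library are available. Lean on these libraries where they do the work, as an engineer would, in place of code of your own. Each camera call takes 0.05 s, during which the arm holds its last target. There are 200 camera calls.

## Working session

There is one attempt and no reset: what is moved stays moved. The work goes in short steps, Python scripts to look and compute and a tool call to move; the robot and the scene stay as the last step left them, time stands still between calls to the robot, and variables do not carry over. Pictures are saved under pics/ and viewed, about 12 in all and at most 16, crops included, and the job is handed in when it is done.

Besides the shell and the picture viewer there is one more tool, called after "Call:" in YAML: its name, and indented under it one key for each argument. servo_tool: Moves the arm, as the interface text tells. Its arguments: {"type":"object","properties":{"deltas":{"type":"string"},"newtons":{"type":"number"}},"required":["deltas"]}

```bash
mkdir -p pics; ls; cat > h.py <<'E'
import numpy as np, cv2
from bench import r, imaging, job
def cam(n):
    c=imaging.camera(n); c['P']=None; return c
def pts(c):
    K=c['camera_matrix'];z=c['z_map'];h,w=z.shape
    u,v=np.meshgrid(np.arange(w),np.arange(h))
    X=np.stack([(u-K[0,2])/K[0,0]*z,(v-K[1,2])/K[1,1]*z,z],-1)
    W=(X-c['t'])@c['R']; W[z==0]=np.nan
    return W
def save(n,img): cv2.imwrite('pics/'+n+'.png',cv2.cvtColor(np.ascontiguousarray(img),cv2.COLOR_RGB2BGR))
E
python3 - <<'E'
from h import *
s=r.read_state(); print({k:np.round(v,3) for k,v in s.items()})
for n in ('top','side'):
    c=cam(n); np.savez('/tmp/'+n+'0.npz',**{k:c[k] for k in ('color','z_map','camera_matrix','R','t')}); save(n+'0',c['color']); print(n,np.round(-c['R'].T@c['t'],3), np.round(c['R'],3).tolist(), c['camera_matrix'][0,0])
E
```

```text
pics
{'time': np.float64(0.0), 'joint_positions': array([-1.134,  0.333, -0.065,  1.461,  0.022,  1.35 , -0.089]), 'joint_vel': array([-0.001, -0.002,  0.001,  0.   , -0.001,  0.002,  0.   ]), 'joint_torque': array([-1.0000e-03, -6.2326e+01,  2.4000e-02, -3.8989e+01, -6.1000e-02,
        4.0000e-02,  0.0000e+00]), 'ee_pos': array([0.277, 0.56 , 0.24 ]), 'eef_rot': array([ 0.228,  0.974, -0.001, -0.   ]), 'ft_force': array([-0.249, -0.766, -0.421]), 'torque': array([ 0.012, -0.05 , -0.042]), 'width': np.float64(0.087)}
top [ 0.342 -0.069  1.313] [[0.022, -1.0, 0.005], [-0.986, -0.022, -0.166], [0.166, -0.001, -0.986]] 391.5722392478509
side [-0.173 -0.771  0.749] [[0.685, -0.728, -0.006], [-0.414, -0.383, -0.825], [0.599, 0.568, -0.565]] 418.2784812001203
```

View pics/top0.png

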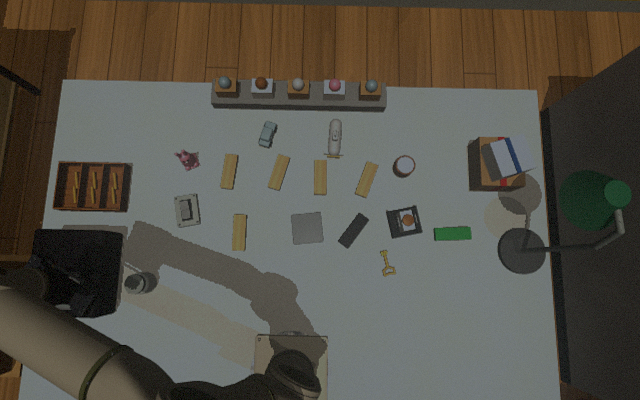

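View pics/side0.png

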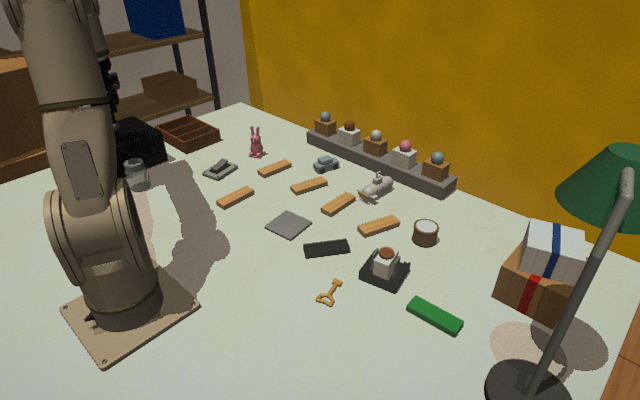

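```bash
cat >> h.py <<'E'
def rect(W,m):
    p=W[m][:,:2].astype(np.float32); (c,(a,b),t)=cv2.minAreaRect(p)
    if a<b: a,b,t=b,a,t+90
    t=(t+90)%180-90
    return np.round([c[0],c[1],np.nanmedian(W[m][:,2])],4),np.round([a,b],4),round(t,1),int(m.sum())
def boards(c,zmin=.010,zmax=.025,roi=None,show=True):
    W=pts(c); hsv=cv2.cvtColor(c['color'],cv2.COLOR_RGB2HSV).astype(int)
    m=(W[...,2]>zmin)&(W[...,2]<zmax)&(hsv[...,0]>8)&(hsv[...,0]<30)&(hsv[...,1]>70)&(W[...,0]>.3)&(abs(W[...,1])<.6)
    n,l,st,ce=cv2.connectedComponentsWithStats(m.astype(np.uint8),connectivity=4)
    out=[]
    for i in range(1,n):
        if st[i,4]>100:
            out.append((ce[i].round(),)+rect(W,l==i))
    return out
E
python3 - <<'E'
from h import *
c=dict(np.load('/tmp/top0.npz')); W=pts(c)
for o in boards(c): print(*o)
for n,(u,v) in dict(base=(307,228),base2=(298,238),mod=(407,220),panel=(187,210),dockedge=(395,232),key=(387,262),black=(353,231),counter=(330,260)).items(): print(n,W[v,u].round(4))
col=c['color']
a=cv2.resize(col[135:275,160:300],None,fx=4,fy=4,interpolation=cv2.INTER_CUBIC)
b=cv2.resize(col[135:275,300:440],None,fx=4,fy=4,interpolation=cv2.INTER_CUBIC)
x=cv2.resize(np.hstack([a,b]),(800,400)); save('crop0',x)
E
```

```text
[229. 171.] [0.6449 0.2283 0.0174] [0.12   0.0423] -5.7 414
[278. 172.] [0.6455 0.0602 0.0176] [0.1201 0.0409] -15.4 410
[320. 177.] [ 0.6312 -0.0817  0.0177] [0.1192 0.0409] 0.9 406
[366. 179.] [ 0.6276 -0.2384  0.0183] [0.1194 0.0402] -20.1 405
[239. 232.] [0.4389 0.1829 0.0176] [0.1136 0.0418] -0.3 433
base [ 0.4572 -0.0421  0.0102]
base2 [ 0.4233 -0.0132  0.0126]
mod [ 0.4836 -0.3598  0.0787]
panel [0.5062 0.3552 0.0291]
dockedge [ 0.4485 -0.3304  0.034 ]
key [ 0.3513 -0.308   0.0091]
black [ 0.4497 -0.1943  0.0215]
counter [ 0.3538 -0.1209 -0.0028]
```

View pics/crop0.png

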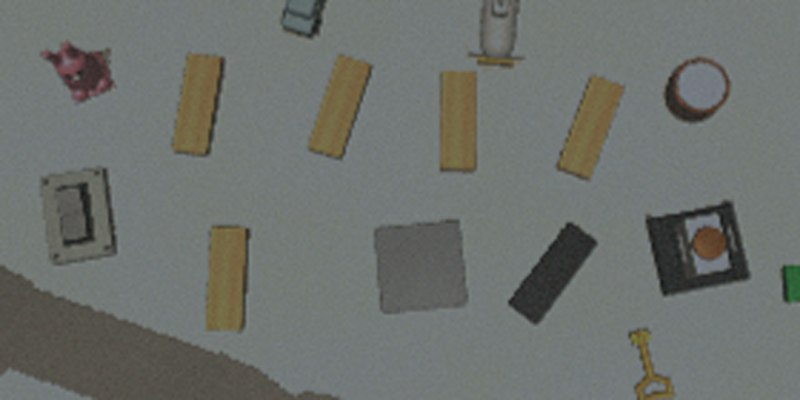

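```bash
cat >> h.py <<'E'
def rays(c,uv):
    "unit-ish ray directions in world and camera centre; pinhole"
    K=c['camera_matrix'];uv=np.asarray(uv,float).reshape(-1,2)
    d=np.stack([(uv[:,0]-K[0,2])/K[0,0],(uv[:,1]-K[1,2])/K[1,1],np.ones(len(uv))],-1)
    return d@c['R'], -c['R'].T@c['t']
def onplane(c,uv,z):
    d,o=rays(c,uv); return (o+d*((z-o[2])/d[:,2])[:,None])[:,:2]
def colrect(c,m,z):
    cn=max(cv2.findContours(m.astype(np.uint8),cv2.RETR_EXTERNAL,cv2.CHAIN_APPROX_NONE)[0],key=cv2.contourArea)[:,0,:]
    p=onplane(c,cn,z).astype(np.float32); (ce,(a,b),t)=cv2.minAreaRect(p)
    return np.round(ce,4),round(a,4),round(b,4),round(t,1)
E
python3 - <<'E'
from h import *
c=dict(np.load('/tmp/top0.npz')); W=pts(c)
g=c['color'].astype(int).mean(2)
print('grey base/counter',g[228,307],g[260,330])
m=np.zeros(g.shape,bool); s=(slice(205,250),slice(285,329)); m[s]=(g[s]<(g[228,307]+g[200,300])/2)
print('base',colrect(c,m,.01))
np.set_printoptions(linewidth=250)
print((W[190:232:2,170:206:2,2]*1000).round())
m=np.zeros(g.shape,bool); s=(slice(203,242),slice(383,428)); m[s]=(W[s][...,2]>.010)
print('dock',rect(W,m)); m&=(W[...,2]>.055); print('mod',rect(W,m))
print((W[203:240:2,384:428:2,2]*1000).round())
E
```

```text
grey base/counter 93.66666666666667 119.0
base (array([ 0.4585, -0.0413]), 0.1046, 0.1021, 6.8)
[[  2.  -2.  -1.  -3.  -3.  -2.  -5.  -3.  -6.  -0.  -5.  -1.  -1.  -2.   1.  -3.   0.  -7.]
 [  3.  -2.   3.   1.   0.   1.   1.   1.  -2.  -1.   1.  -1.  -1.   4.  -2.   2.  -3.  -0.]
 [ 11.  -2.  -2.  -0.  -5.   3.  -3.  -1.  -1.  -1.  -3.  16.  14.   7.   3.  -3.  -1.  -5.]
 [ -1.  -5.  -1.   2.  -4.  13.   8.   9.  12.   7.  13.  16.  14.  12.  -1.   2.   1.  -3.]
 [ -0.   2.   4.  14.  15.   9.  10.  16.  10.  12.  14.  14.  16.   7.   1.   1.   1.   0.]
 [ -5.  -0.   8.  13.  14.  15.  15.  19.  33.  20.  18.  17.  13.  14.   0.  -6.   2.   4.]
 [  1.  -0.  -0.  13.  16.  36.  36.  35.  38.  31.  16.  11.  11.  10.  -0.   3.   2.  -1.]
 [ -5.   3.  -4.  16.  10.  33.  34.  35.  33.  32.  19.  14.  15.  16.  -3.  -2.  -2.  -7.]
 [  1.  -1.  -6.   5.  15.  28.  38.  33.  30.  30.  16.   9.  13.  12.   1.  -3.  -0.  -7.]
 [  6.  -2.  -3.   9.  13.  12.  32.  32.  29.  28.  19.  13.  15.  11.   8.  -2.   2.   2.]
 [  5. -10.   2.  14.  13.  14.  30.  27.  30.  28.  18.  14.  17.  15.  1
[... 2136 characters left out ...]
. 57. 70. 64. 66. 81. 78. 80. 67. 65. 28. 30. 31.  3.  2.  4.]
 [ 3.  4.  2. 13. 25. 27. 26. 49. 39. 51. 69. 67. 67. 71. 69. 74. 22. 25. 33.  3. -3.  2.]
 [ 4. -1.  1.  6. 31. 32. 26. 15. 24. 54. 65. 72. 71. 73. 65. 69. 11. 33. 27. -1.  1. -0.]
 [ 4.  1. -1.  4. 28. 26. 26. 11. 22. 47. 65. 39.  5. 23. 24. 25. 21. 34. 34. 25. -5. -3.]
 [-3.  4.  1.  1. 27. 29. 31. 10. 23. 20. 25. 22. 22. 22. 20.  5.  7.  7. -3.  1. -0.  2.]
 [-1.  1. -0. -7. 23. 26. 32. 22. 23. 18.  7.  7.  6. -3.  2.  1. -1.  2. -0.  0.  3.  2.]
 [ 2.  0. -1. -1. 12. 28.  9.  5.  1. -3.  3.  4.  1. -0.  5.  2. -0.  2.  1.  3.  4. -1.]
 [-0.  2.  1.  1.  3. -1. -3.  2. -0.  3. -2.  1.  2.  2.  1. -2. -3.  2.  0.  2.  3.  4.]]
```

```bash
cat >> h.py <<'E'
from scipy.spatial.transform import Rotation as Ro
def pose():
    s=r.read_state(); R=Ro.from_quat(s['eef_rot']).as_matrix(); y=R[:,1]
    return s['ee_pos'],np.degrees(np.arctan2(y[1],y[0])),R,s
def d(x,y,z,jaw):
    p,j,R,s=pose(); dj=(jaw-j+90)%180-90
    # rotvec aligning tool z to down, then yaw
    tilt=np.degrees(np.cross(R[:,2],[0,0,-1]))
    print('units',np.round((np.array([x,y,z])-p)/.04,2),'rz',round(dj/8,2),'(jaw %.1f)'%j,'tilt',np.round(tilt[:2]/8,2),'q7 %.2f'%s['joint_positions'][6],'t',round(float(s['time']),1),'w',round(float(s['width']),4),'F',np.round(s['ft_force'],1))
E
python3 -c "
from h import *
d(.439,.183,.16,89.7)"
```

```text
units [ 4.05 -9.42 -2.01] rz 3.26 (jaw 63.7) tilt [ 0.01 -0.  ] q7 -0.09 t 0.1 w 0.0871 F [ 0.2  0.2 -0.6]
```

Call:
servo_tool:
  deltas: "0.4 -0.94 -0.2 0 0 0.33 0; 0.4 -0.94 -0.2 0 0 0.33 0; 0.4 -0.94 -0.2 0 0 0.33 0; 0.4 -0.94 -0.2 0 0 0.33 0; 0.4 -0.94 -0.2 0 0 0.33 0"

```text
time: 0.72
ee_pos: [0.3576, 0.3706, 0.2007]
eef_rot: [0.114, 0.994, -0.0, -0.0]
ft_force: [0.6, 0.2, -0.3]
width: 0.0871
```

Call:
servo_tool:
  deltas: "0.4 -0.94 -0.2 0 0 0.33 0; 0.4 -0.94 -0.2 0 0 0.33 0; 0.4 -0.94 -0.2 0 0 0.33 0; 0.4 -0.94 -0.2 0 0 0.33 0; 0.4 -0.94 -0.2 0 0 0.33 0"

```text
time: 1.35
ee_pos: [0.4376, 0.1828, 0.1609]
eef_rot: [-0.001, 1.0, -0.0, -0.0]
ft_force: [0.3, 0.1, 0.0]
width: 0.0871
```

```bash
cat >> h.py <<'E'
def fish(c):
    K=c['camera_matrix'];z=c['z_map'];h,w=z.shape
    u,v=np.meshgrid(np.arange(w),np.arange(h)); a=(u-K[0,2])/K[0,0]; b=(v-K[1,2])/K[1,1]
    th=np.hypot(a,b); k=np.where(th>1e-9,np.tan(th)/np.maximum(th,1e-9),1.)
    X=np.stack([a*k*z,b*k*z,z],-1); W=(X-c['t'])@c['R']; W[(z==0)|(th>1.4)]=np.nan
    return W
def fproj(c,X):
    K=c['camera_matrix']; q=c['R']@np.asarray(X,float)+c['t']; rr=np.hypot(q[0],q[1]); th=np.arctan2(rr,q[2])
    return K[0,2]+K[0,0]*th*q[0]/rr, K[1,2]+K[1,1]*th*q[1]/rr
E
python3 - <<'E'
from h import *
d(.439,.183,.16,89.7)
c=imaging.camera('wrist'); save('w1',c['color']); np.savez('/tmp/w1.npz',**c); print(c['camera_matrix'][0,0])
W=fish(c); hsv=cv2.cvtColor(c['color'],cv2.COLOR_RGB2HSV).astype(int)
print(np.round(-c['R'].T@c['t'],3),fproj(c,[.439,.183,.018]))
m=(hsv[...,0]>8)&(hsv[...,0]<30)&(hsv[...,1]>90)&(W[...,2]>.012)&(W[...,2]<.025)
n,l,st,ce=cv2.connectedComponentsWithStats(m.astype(np.uint8),connectivity=4)
for i in range(1,n):
    if st[i,4]>300: print(ce[i].round(),*rect(W,l==i))
E
```

```text
units [ 0.04  0.01 -0.02] rz -0.06 (jaw 90.1) tilt [ 0. -0.] q7 1.09 t 1.4 w 0.0871 F [0.3 0.1 0. ]
309.70691628693146
[0.369 0.183 0.304] (np.float64(317.19397886357996), np.float64(192.4885355860008))
[319. 188.] [0.4389 0.185  0.0174] [0.1178 0.0415] -0.0 5095
```

View pics/w1.png

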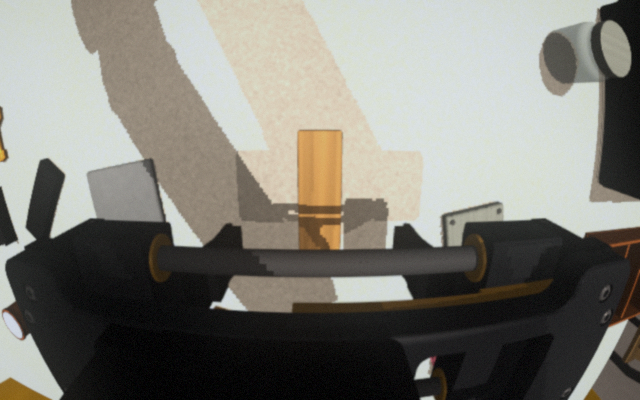

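Call:
servo_tool:
  deltas: "0.03 0.03 -0.85 0 0 -0.06 0; 0 0 -0.85 0 0 0 0; 0 0 -0.85 0 0 0 0; 0 0 -0.6 0 0 0 0; 0 0 -0.25 0 0 0 0"
  newtons: 30

```text
time: 2.02
ee_pos: [0.4376, 0.185, 0.0239]
eef_rot: [0.004, 1.0, -0.001, -0.001]
ft_force: [0.1, -0.1, 0.2]
width: 0.0869
```

Call:
servo_tool:
  deltas: "0 0 0 0 0 0 1; 0 0 0 0 0 0 1; 0 0 0 0 0 0 1; 0 0 0 0 0 0 1; 0 0 0 0 0 0 1"

```text
time: 2.65
ee_pos: [0.4386, 0.1854, 0.0255]
eef_rot: [0.004, 1.0, 0.0, 0.0]
ft_force: [0.6, -0.3, 0.4]
width: 0.0447
```

Call:
servo_tool:
  deltas: "0 0 0 0 0 0 1; 0 0 0.5 0 0 0 1; 0 0 0.7 0 0 0 1; 0 0 0.7 0 0 0 1; 0 0 0 0 0 0 1"

```text
time: 3.28
ee_pos: [0.4397, 0.1859, 0.103]
eef_rot: [0.004, 1.0, 0.001, 0.002]
ft_force: [0.4, -0.1, -0.8]
width: 0.0417
```

```bash
python3 - <<'E'
from h import *
d(.4585,-.0413,.10,96.8)
c=imaging.camera('wrist'); save('w2',c['color']); np.savez('/tmp/w2.npz',**c)
W=fish(c); g=c['color'].astype(int)
print(fproj(c,[.4585,-.0413,.01]))
E
```

```text
units [ 0.47 -5.68 -0.07] rz 0.9 (jaw 89.6) tilt [-0.01  0.02] q7 1.09 t 3.3 w 0.0417 F [ 0.4 -0.1 -0.8]
(np.float64(89.42611295152491), np.float64(223.77930712129964))
```

View pics/w2.png

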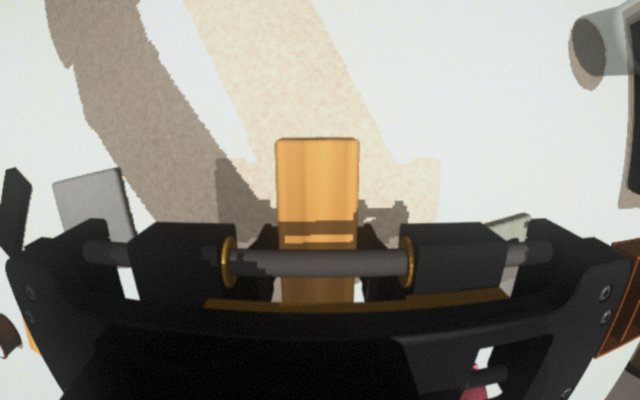

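Call:
servo_tool:
  deltas: "0.07 -0.81 0 0 0 0.13 1; 0.07 -0.81 0 0 0 0.13 1; 0.07 -0.81 0 0 0 0.13 1; 0.07 -0.81 0 0 0 0.13 1; 0.07 -0.81 0 0 0 0.13 1"

```text
time: 3.95
ee_pos: [0.4518, 0.0221, 0.1001]
eef_rot: [-0.042, 0.999, -0.0, -0.001]
ft_force: [-0.2, 0.2, -0.8]
width: 0.0413
```

Call:
servo_tool:
  deltas: "0.06 -0.81 0 0 0 0.13 1; 0.06 -0.82 0 0 0 0.12 1; 0 0 -0.5 0 0 0 1; 0 0 -0.5 0 0 0 1; 0 0 -0.3 0 0 0 1"

```text
time: 4.58
ee_pos: [0.4562, -0.042, 0.0474]
eef_rot: [-0.059, 0.998, -0.0, -0.001]
ft_force: [0.1, -0.1, -0.4]
width: 0.0415
```

```bash
python3 - <<'E'
from h import *
d(.4585,-.0413,.037,96.8)
c=imaging.camera('wrist'); save('w3',c['color']); np.savez('/tmp/w3.npz',**c)
E
```

```text
units [ 0.06  0.02 -0.26] rz 0.0 (jaw 96.8) tilt [ 0.   -0.02] q7 1.76 t 4.6 w 0.0415 F [ 0.1 -0.1 -0.4]
```

View pics/w3.png

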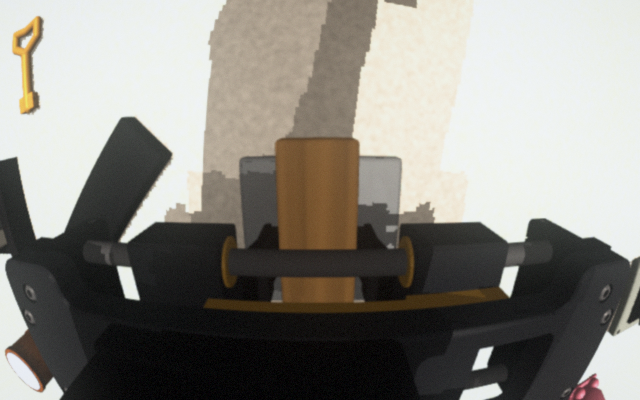

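```bash
python3 - <<'E'
from h import *
c=dict(np.load('/tmp/w3.npz')); a=np.radians(6.8); u=np.array([np.cos(a),np.sin(a)]);v=np.array([-u[1],u[0]])
b=np.array([.4585,-.0395])
for off in (-.003,0,.003):
    print('base edges', [np.round(fproj(c,[*(b+(-.05+off)*u+s*v*.05-v*0),.01]),1) for s in (-1,1)])
e=r.read_state()['ee_pos'][:2]
for off in (-.003,0,.003): print('board end',[np.round(fproj(c,[*(e+(-.06+off)*u+s*v*.021),.040]),1) for s in (-1,1)])
g=cv2.cvtColor(c['color'],cv2.COLOR_RGB2GRAY).astype(int)
print('col265',g[148:165,265],'col375',g[148:165,375]);print('col317',g[130:148,317]); print('row180 l',g[185,230:290:1],'r',g[185,350:412])
d(*b,.037,96.8)
E
```

```text
base edges [array([236.6, 150.7]), array([403.7, 150.6])]
base edges [array([236.8, 155.7]), array([403.5, 155.5])]
base edges [array([237. , 160.6]), array([403.3, 160.5])]
board end [array([273.4, 129.4]), array([359.9, 129.3])]
board end [array([273.6, 135.6]), array([359.8, 135.4])]
board end [array([273.7, 141.7]), array([359.7, 141.5])]
col265 [167 166 167 171 167 171 159 127  89  82  89  93 100 103 108 106 108] col375 [229 229 228 230 232 232 228 201 145 114 126 142 152 154 161 162 160]
col317 [124 120 122 119 126 120 113  94  78  83  89  92  99  95  99  98 101 103]
row180 l [125 126 125 126 125 128 129 129 128 119  98  78  75  78  79  77  77  75
  77  76  78  76  79  79  79  77  76  74  76  74  76  79  76  73  77  74
  78  73  74  73  74  72  74  76  76  72  74  82  91  91  93  93  95  92
  94  88  90  88  86  91] r [ 97  99 102  99  98  99  96  90 106 138 155 156 156 153 159 155 155 159
 157 157 156 157 155 160 159 160 160 159 159 164 161 161 161 159 159 161
 158 159 160 159 163 159 159 162 159 158 160 156 148 143 164 211 234 235
 235 233 230 229 228 231 233 234]
units [ 0.07  0.06 -0.24] rz 0.0 (jaw 96.8) tilt [ 0.   -0.03] q7 1.76 t 4.6 w 0.0421 F [-1.2 -0.2 -2.1]
```

Call:
servo_tool:
  deltas: "0.05 0.05 -0.15 0 0 0 1; 0 0 -0.12 0 0 0 1; 0 0 0 0 0 0 0.3; 0 0 0 0 0 0 0.3; 0 0 0 0 0 0 0.3"

```text
time: 5.25
ee_pos: [0.4596, -0.0398, 0.0388]
eef_rot: [-0.059, 0.998, 0.0, 0.0]
ft_force: [0.1, -1.1, 0.4]
width: 0.0588
```

Call:
servo_tool:
  deltas: "0 0 0.5 0 0 0 0.1; 0 0 0.9 0 0 0 0; 0.9 0 0.9 0 0 -0.4 0; 0.9 -0.2 0.3 0 0 -0.4 0; 0.9 -0.2 0 0 0 0 0"

```text
time: 5.88
ee_pos: [0.5693, -0.0559, 0.1442]
eef_rot: [-0.003, 1.0, 0.0, 0.001]
ft_force: [0.2, -0.0, 0.9]
width: 0.0869
```

```bash
cat >> h.py <<'E'
def wb():
    c=imaging.camera('wrist'); W=fish(c); hsv=cv2.cvtColor(c['color'],cv2.COLOR_RGB2HSV).astype(int)
    m=(hsv[...,0]>8)&(hsv[...,0]<30)&(hsv[...,1]>90)&(W[...,2]>.012)&(W[...,2]<.025)
    n,l,st,ce=cv2.connectedComponentsWithStats(m.astype(np.uint8),connectivity=4)
    for i in range(1,n):
        if st[i,4]>800: print('w',ce[i].round(),*rect(W,l==i))
    return c
def look(zmax=.025):
    c=imaging.camera('top')
    for o in boards(c,zmax=zmax): o[1][1]+=.002; print('top',*o)
    return c
E
python3 - <<'E'
from h import *
c=look(.035); w=wb(); d(.6312,-.08,.16,90.9)
E
```

```text
top [229. 171.] [0.6446 0.2305 0.0174] [0.1196 0.0421] -6.1 415
top [277. 171.] [0.6472 0.0649 0.0179] [0.1198 0.0359] -15.7 302
top [366. 179.] [ 0.6272 -0.2362  0.0181] [0.1192 0.0399] -20.2 411
w [154. 207.] [ 0.5892 -0.2216  0.0172] [0.0414 0.0367] 71.5 1010
w [291. 221.] [ 0.5991 -0.0804  0.0174] [0.0516 0.0411] 0.8 2364
w [445. 228.] [0.6076 0.0719 0.0173] [0.0426 0.0382] 76.0 1247
w [293. 290.] [ 0.6745 -0.0798  0.0173] [0.0413 0.0376] -89.9 1124
units [ 1.53 -0.59  0.43] rz 0.07 (jaw 90.4) tilt [0.01 0.01] q7 1.70 t 6.0 w 0.0868 F [-1.3 -0.4 -0.5]
```

Call:
servo_tool:
  deltas: "0.78 -0.3 -0.2 0 0 0.07 0; 0.77 -0.29 -0.6 0 0 0 0; 0 0 -0.8 0 0 0 0; 0 0 -0.8 0 0 0 0; 0 0 -0.45 0 0 0 0"

```text
time: 6.6
ee_pos: [0.6281, -0.0793, 0.0269]
eef_rot: [-0.008, 1.0, 0.0, -0.001]
ft_force: [0.0, -0.8, -0.3]
width: 0.0868
```

```bash
python3 -c "
from h import *
d(.632,-.08,.024,90.9)"
```

```text
units [ 0.1  -0.02 -0.07] rz -0.0 (jaw 90.9) tilt [-0.   -0.02] q7 1.81 t 6.6 w 0.0868 F [ 0.  -0.8 -0.3]
```

Call:
servo_tool:
  deltas: "0.1 0 -0.07 0 0 0 1; 0 0 0 0 0 0 1; 0 0 0 0 0 0 1; 0 0 0 0 0 0 1; 0 0 0 0 0 0 1"

```text
time: 7.22
ee_pos: [0.6335, -0.0795, 0.0261]
eef_rot: [-0.008, 1.0, 0.0, 0.0]
ft_force: [-0.5, -0.6, -0.6]
width: 0.0446
```

Call:
servo_tool:
  deltas: "0 0 0 0 0 0 1; 0 0 0.5 0 0 0 1; 0 0 0.8 0 0 0 1; 0 0 0.8 0 0 0 1; -0.4 0.1 0 0 0 -0.95 1"

```text
time: 7.85
ee_pos: [0.6195, -0.0762, 0.114]
eef_rot: [0.06, 0.998, 0.0, 0.003]
ft_force: [0.4, 0.4, -1.6]
width: 0.0414
```

Call:
servo_tool:
  deltas: "-0.4 0.1 0 0 0 -0.95 1; -0.4 0.1 0 0 0 -0.95 1; -0.4 0.1 0 0 0 -0.95 1; -0.4 0.1 0 0 0 -0.95 1; -0.4 0.1 0 0 0 -0.95 1"

```text
time: 8.48
ee_pos: [0.5371, -0.0554, 0.1109]
eef_rot: [0.382, 0.924, 0.0, 0.0]
ft_force: [-0.2, 0.6, 0.2]
width: 0.0414
```

Call:
servo_tool:
  deltas: "-0.4 0.1 0 0 0 -0.95 1; -0.4 0.1 0 0 0 -0.95 1; -0.4 0.1 0 0 0 -0.95 1; -0.4 0.1 0 0 0 -0.95 1; -0.3 0 0 0 0 -0.95 1"

```text
time: 9.1
ee_pos: [0.461, -0.0392, 0.1107]
eef_rot: [0.662, 0.749, 0.001, 0.0]
ft_force: [0.2, 0.3, -0.2]
width: 0.0413
```

```bash
python3 - <<'E'
from h import *
d(.4585,-.0395,.055,6.8)
c=imaging.camera('wrist'); save('w4',c['color']); np.savez('/tmp/w4.npz',**c)
print(fproj(c,[.4585,-.0395,.028]))
E
```

```text
units [-0.06 -0.01 -1.39] rz -0.04 (jaw 7.1) tilt [-0.01  0.01] q7 0.18 t 9.1 w 0.0413 F [ 0.2  0.3 -0.2]
(np.float64(314.2154351054144), np.float64(209.74552450677209))
```

View pics/w4.png

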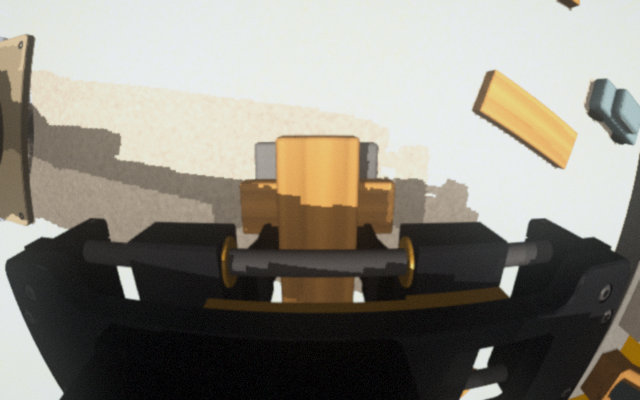

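Call:
servo_tool:
  deltas: "-0.06 0 -0.6 0 0 -0.04 1; 0 0 -0.5 0 0 0 1; 0 0 -0.3 0 0 0 1; 0 0 0 0 0 0 1; 0 0 0 0 0 0 0.3"

```text
time: 9.78
ee_pos: [0.4594, -0.0396, 0.0542]
eef_rot: [0.662, 0.749, 0.0, 0.0]
ft_force: [-0.2, 0.3, 0.7]
width: 0.0461
```

Call:
servo_tool:
  deltas: "0 0 0 0 0 0 0.3; 0 0 0 0 0 0 0.3; 0 0 0.5 0 0 0 0; 0 0 0.9 0 0 0 0; 0 0 0.9 0 0 0 0"

```text
time: 10.4
ee_pos: [0.4588, -0.0396, 0.1468]
eef_rot: [0.663, 0.749, -0.0, 0.0]
ft_force: [0.7, -0.2, -0.3]
width: 0.0824
```

Call:
servo_tool:
  deltas: "0.5 -0.6 0.2 0 0 0.98 0; 0.5 -0.6 0.2 0 0 0.98 0; 0.5 -0.6 0 0 0 0.98 0; 0.5 -0.6 0 0 0 0.98 0; 0.5 -0.6 0 0 0 0.98 0"

```text
time: 11.02
ee_pos: [0.5597, -0.16, 0.1616]
eef_rot: [0.37, 0.929, 0.0, -0.0]
ft_force: [-0.5, -0.1, 0.5]
width: 0.0871
```

Call:
servo_tool:
  deltas: "0.5 -0.6 0 0 0 0.98 0; 0.5 -0.6 0 0 0 0.98 0; 0.5 -0.6 0 0 0 0.98 0; 0 0 0 0 0 0 0"

```text
time: 11.52
ee_pos: [0.6191, -0.2336, 0.1613]
eef_rot: [0.176, 0.984, -0.001, -0.0]
ft_force: [-1.0, 0.0, -0.4]
width: 0.0871
```

```bash
python3 - <<'E'
from h import *
c=look(.05); w=wb(); d(.6272,-.2362,.024,69.8)
E
```

```text
top [229. 171.] [0.6451 0.2306 0.0177] [0.1196 0.0425] -6.4 415
top [278. 172.] [0.6464 0.0617 0.0176] [0.1197 0.0415] -15.3 417
top [303. 225.] [ 0.4674 -0.0265  0.0438] [0.1108 0.0787] -35.7 508
w [628. 100.] [0.6463 0.2291 0.0172] [0.1178 0.0444] -5.4 1175
w [560. 128.] [0.6474 0.0602 0.0173] [0.1177 0.0416] -15.8 2295
w [316. 194.] [ 0.6238 -0.2351  0.0174] [0.1084 0.0415] -20.3 4605
units [ 0.21 -0.12 -3.43] rz 0.02 (jaw 69.6) tilt [-0. -0.] q7 1.71 t 11.6 w 0.0871 F [-0.1 -0.4 -0.1]
```

Call:
servo_tool:
  deltas: "0.2 -0.1 -0.8 0 0 0.02 0; 0 0 -0.8 0 0 0 0; 0 0 -0.8 0 0 0 0; 0 0 -0.7 0 0 0 0; 0 0 -0.3 0 0 0 0"

```text
time: 12.25
ee_pos: [0.6261, -0.2339, 0.0243]
eef_rot: [0.174, 0.985, 0.0, -0.001]
ft_force: [0.3, 0.2, 0.3]
width: 0.087
```

Call:
servo_tool:
  deltas: "0 0 -0.02 0 0 0 1; 0 0 0 0 0 0 1; 0 0 0 0 0 0 1; 0 0 0 0 0 0 1; 0 0 0 0 0 0 1"

```text
time: 12.88
ee_pos: [0.627, -0.2356, 0.0252]
eef_rot: [0.175, 0.985, 0.0, 0.0]
ft_force: [-0.7, -0.4, -0.1]
width: 0.0453
```

Call:
servo_tool:
  deltas: "0 0 0 0 0 0 1; 0 0 0.5 0 0 0 1; 0 0 0.9 0 0 0 1; 0 0 0.9 0 0 0 1; 0 0 0.4 0 0 0 1"

```text
time: 13.5
ee_pos: [0.6278, -0.2361, 0.1362]
eef_rot: [0.175, 0.985, -0.0, 0.002]
ft_force: [-0.3, -0.9, -0.8]
width: 0.0416
```

Call:
servo_tool:
  deltas: "-0.6 0.7 0 0 0 0.48 1; -0.6 0.7 0 0 0 0.49 1; -0.6 0.7 0 0 0 0.49 1; -0.6 0.7 0 0 0 0.48 1; -0.6 0.7 0 0 0 0.48 1"

```text
time: 14.12
ee_pos: [0.5058, -0.0946, 0.1327]
eef_rot: [0.005, 1.0, 0.0, -0.0]
ft_force: [-0.5, -0.3, -0.3]
width: 0.0416
```

Call:
servo_tool:
  deltas: "-0.6 0.7 0 0 0 0.48 1; -0.6 0.7 0 0 0 0.48 1; 0 0 0 0 0 0 1"

```text
time: 14.5
ee_pos: [0.4575, -0.0376, 0.1328]
eef_rot: [-0.062, 0.998, 0.001, -0.0]
ft_force: [0.1, -0.5, -1.0]
width: 0.0418
```

```bash
python3 - <<'E'
from h import *
d(.4585,-.0395,.072,96.8)
c=imaging.camera('wrist'); save('w5',c['color']); np.savez('/tmp/w5.npz',**c)
E
```

```text
units [ 0.02 -0.05 -1.52] rz -0.04 (jaw 97.2) tilt [-0.01 -0.01] q7 1.71 t 14.5 w 0.0418 F [ 0.1 -0.5 -1. ]
```

View pics/w5.png

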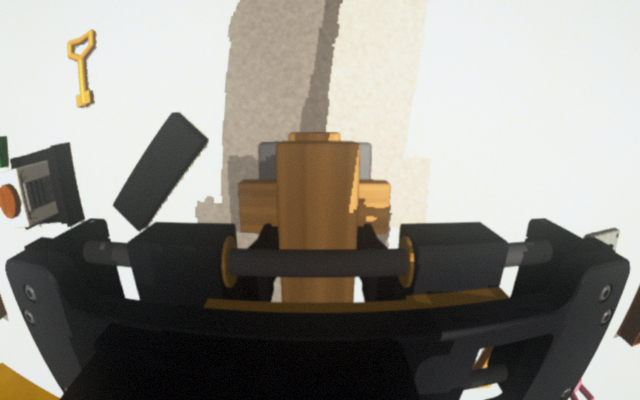

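Call:
servo_tool:
  deltas: "-0.04 -0.05 -0.7 0 0 -0.04 1; 0 0 -0.5 0 0 0 1; 0 0 -0.32 0 0 0 1; 0 0 0 0 0 0 1; 0 0 0 0 0 0 0.3"

```text
time: 15.18
ee_pos: [0.4578, -0.0418, 0.0723]
eef_rot: [-0.057, 0.998, -0.0, 0.0]
ft_force: [-0.2, 0.9, 0.1]
width: 0.0462
```

Call:
servo_tool:
  deltas: "0 0 0 0 0 0 0.3; 0 0 0 0 0 0 0.3; 0 0 0.5 0 0 0 0; 0 0 0.9 0 0 0 0; 0 0 0.9 0 0 0 0"

```text
time: 15.8
ee_pos: [0.4572, -0.0415, 0.1652]
eef_rot: [-0.058, 0.998, 0.0, -0.0]
ft_force: [0.2, 0.1, -0.1]
width: 0.0826
```

Call:
servo_tool:
  deltas: "0.7 0.36 0 0 0 -0.4 0; 0.7 0.36 0 0 0 -0.4 0; 0.7 0.36 0 0 0 -0.4 0; 0.7 0.36 0 0 0 -0.4 0; 0.7 0.36 0 0 0 -0.4 0"

```text
time: 16.42
ee_pos: [0.5983, 0.0312, 0.1641]
eef_rot: [0.083, 0.997, 0.0, 0.0]
ft_force: [-0.1, 0.3, -0.5]
width: 0.0871
```

Call:
servo_tool:
  deltas: "0.7 0.36 0 0 0 -0.4 0; 0.5 0.34 0 0 0 -0.4 0; 0 0 0 0 0 0 0"

```text
time: 16.8
ee_pos: [0.6459, 0.06, 0.1635]
eef_rot: [0.136, 0.991, -0.0, -0.0]
ft_force: [-0.2, -0.0, 0.2]
width: 0.0869
```

```bash
python3 - <<'E'
from h import *
c=look(.07); w=wb(); d(.6468,.0605,.024,74.5)
E
```

```text
top [226. 171.] [0.6458 0.2398 0.0173] [0.1189 0.0242] -4.9 222
top [279. 178.] [0.6191 0.0569 0.0182] [0.0698 0.0245] -4.7 124
top [307. 227.] [ 0.4587 -0.0387  0.0615] [0.1112 0.1094] 51.5 794
w [476. 146.] [0.6467 0.2301 0.0174] [0.1188 0.0422] -5.9 3835
w [321. 188.] [0.6479 0.0618 0.0174] [0.1188 0.0414] -15.7 4997
units [ 0.05  0.06 -3.5 ] rz 0.03 (jaw 74.3) tilt [ 0. -0.] q7 1.29 t 16.9 w 0.087 F [-0.1  0.6  0.1]
```

Call:
servo_tool:
  deltas: "0.05 0.05 -0.8 0 0 0.03 0; 0 0 -0.8 0 0 0 0; 0 0 -0.8 0 0 0 0; 0 0 -0.7 0 0 0 0; 0 0 -0.38 0 0 0 0"

```text
time: 17.52
ee_pos: [0.6463, 0.0597, 0.0238]
eef_rot: [0.135, 0.991, -0.0, -0.001]
ft_force: [-0.5, 0.2, -0.5]
width: 0.0872
```

Call:
servo_tool:
  deltas: "0 0 0 0 0 0 1; 0 0 0 0 0 0 1; 0 0 0 0 0 0 1; 0 0 0 0 0 0 1; 0 0 0 0 0 0 1"

```text
time: 18.15
ee_pos: [0.6475, 0.0606, 0.0252]
eef_rot: [0.135, 0.991, 0.0, 0.0]
ft_force: [-0.9, -0.1, -1.1]
width: 0.0447
```

Call:
servo_tool:
  deltas: "0 0 0 0 0 0 1; 0 0 0.5 0 0 0 1; 0 0 0.9 0 0 0 1; 0 0 0.9 0 0 0 1; 0 0 0.9 0 0 0 1"

```text
time: 18.77
ee_pos: [0.6474, 0.0603, 0.1555]
eef_rot: [0.135, 0.991, 0.0, 0.001]
ft_force: [0.5, -0.4, -0.7]
width: 0.0416
```

Call:
servo_tool:
  deltas: "-0.52 -0.28 0 0 0 -0.94 1; -0.52 -0.28 0 0 0 -0.94 1; -0.53 -0.28 0 0 0 -0.94 1; -0.53 -0.28 0 0 0 -0.94 1; -0.53 -0.28 0 0 0 -0.94 1"

```text
time: 19.4
ee_pos: [0.5416, 0.004, 0.1541]
eef_rot: [0.449, 0.893, 0.001, 0.0]
ft_force: [0.9, 0.8, -0.9]
width: 0.0416
```

Call:
servo_tool:
  deltas: "-0.53 -0.28 0 0 0 -0.94 1; -0.53 -0.28 0 0 0 -0.94 1; -0.53 -0.28 0 0 0 -0.94 1; -0.52 -0.28 0 0 0 -0.94 1; 0 0 0 0 0 0 1"

```text
time: 20.02
ee_pos: [0.457, -0.0411, 0.1538]
eef_rot: [0.665, 0.747, 0.001, -0.0]
ft_force: [0.1, 0.8, 0.4]
width: 0.0417
```

```bash
cat >> h.py <<'E'
def endrow():
    "column-averaged grey gradient near the held board's end -> row of the edge (135.5 = centred)"
    c=imaging.camera('wrist'); s=c['color'].astype(int)
    sat=(s[...,0]-s[...,2])[110:165,300:335].mean(1)
    print('sat',dict(zip(range(110,165,3),sat[::3].round().astype(int)))); return c
E
python3 - <<'E'
from h import *
d(.4585,-.0395,.0897,6.8)
c=endrow(); save('w6',c['color'])
E
```

```text
units [ 0.04  0.04 -1.6 ] rz 0.02 (jaw 6.6) tilt [-0.01  0.01] q7 0.13 t 20.0 w 0.0417 F [0.1 0.8 0.4]
sat {110: np.int64(17), 113: np.int64(28), 116: np.int64(30), 119: np.int64(28), 122: np.int64(27), 125: np.int64(28), 128: np.int64(82), 131: np.int64(123), 134: np.int64(114), 137: np.int64(91), 140: np.int64(125), 143: np.int64(125), 146: np.int64(125), 149: np.int64(126), 152: np.int64(127), 155: np.int64(128), 158: np.int64(129), 161: np.int64(129), 164: np.int64(129)}
```

View pics/w6.png

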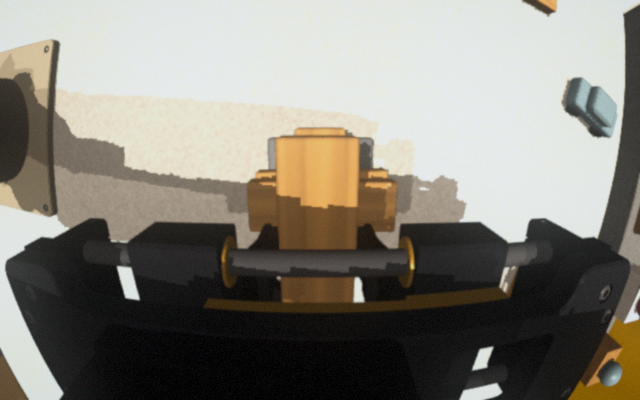

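Call:
servo_tool:
  deltas: "0.04 0.04 -0.7 0 0 0.02 1; 0 0 -0.5 0 0 0 1; 0 0 -0.39 0 0 0 1; 0 0 0 0 0 0 1; 0 0 0 0 0 0 0.3"

```text
time: 20.7
ee_pos: [0.4598, -0.0386, 0.0896]
eef_rot: [0.663, 0.749, 0.0, 0.0]
ft_force: [-0.6, 0.3, 0.8]
width: 0.0461
```

Call:
servo_tool:
  deltas: "0 0 0 0 0 0 0.3; 0 0 0 0 0 0 0.3; 0 0 0.5 0 0 0 0; 0 0 0.9 0 0 0 0; 0 0 0.9 0 0 0 0"

```text
time: 21.32
ee_pos: [0.4592, -0.0387, 0.1824]
eef_rot: [0.663, 0.749, 0.0, -0.0]
ft_force: [-0.7, 0.3, 0.0]
width: 0.0821
```

Call:
servo_tool:
  deltas: "0.47 0.67 0 0 0 0.96 0; 0.47 0.67 0 0 0 0.96 0; 0.47 0.67 0 0 0 0.96 0; 0.47 0.67 0 0 0 0.96 0; 0.47 0.67 0 0 0 0.96 0"

```text
time: 21.95
ee_pos: [0.5539, 0.0964, 0.1813]
eef_rot: [0.378, 0.926, 0.0, 0.0]
ft_force: [-0.1, 1.1, -0.3]
width: 0.0871
```

Call:
servo_tool:
  deltas: "0.47 0.67 0 0 0 0.96 0; 0.47 0.67 0 0 0 0.96 0; 0.47 0.67 0 0 0 0.96 0; 0.47 0.67 0 0 0 0.96 0; 0.47 0.67 0 0 0 0.96 0"

```text
time: 22.58
ee_pos: [0.6478, 0.2304, 0.1812]
eef_rot: [0.052, 0.999, 0.0, -0.0]
ft_force: [0.6, -0.3, 0.3]
width: 0.0871
```

```bash
python3 - <<'E'
from h import *
c=look(.09); w=wb(); d(.6460,.2303,.024,84)
z=dict(np.load('/tmp/top0.npz')); W=pts(z); P=W[145:175,172:204].reshape(-1,3); P=P[P[:,2]>.03]; print('bunny y',np.percentile(P[:,1],[2,98]),'x',np.percentile(P[:,0],[2,98]))
E
```

```text
top [227. 178.] [0.6243 0.2326 0.0175] [0.0784 0.0411] -5.6 251
top [306. 226.] [ 0.4584 -0.0392  0.0797] [0.1092 0.109 ] -37.8 844
top [408. 220.] [ 0.4841 -0.3603  0.078 ] [0.0351 0.0321] 88.1 101
w [313. 181.] [0.6466 0.2312 0.0174] [0.1187 0.0417] -5.5 4547
units [-0.04 -0.07 -3.91] rz -0.02 (jaw 84.2) tilt [-0.01 -0.  ] q7 1.20 t 22.7 w 0.0868 F [-0.1  0.5  0.4]
bunny y [0.3446687  0.37869704] x [0.65640243 0.69073934]
```

```bash
python3 - <<'E'
from h import *
z=dict(np.load('/tmp/top0.npz')); W=pts(z); P=W[140:175,165:206].reshape(-1,3)
for lo in (.02,.06,.075): Q=P[P[:,2]>lo]; print(lo,len(Q),Q.min(0).round(3),Q.max(0).round(3))
z=dict(np.load('/tmp/side0.npz')); W=pts(z); P=W[125:160,246:268].reshape(-1,3); P=P[(P[:,1]>.28)&(P[:,0]>.6)&(P[:,0]<.75)&(P[:,1]<.45)]
for lo in (.02,.06,.075): Q=P[P[:,2]>lo]; print(lo,len(Q),Q.min(0).round(3),Q.max(0).round(3))
E
```

```text
0.02 219 [0.65 0.34 0.02] [0.698 0.382 0.12 ]
0.06 130 [0.657 0.346 0.063] [0.691 0.382 0.12 ]
0.075 96 [0.657 0.349 0.076] [0.691 0.38  0.12 ]
0.02 234 [0.646 0.338 0.02 ] [0.697 0.385 0.117]
0.06 115 [0.656 0.343 0.06 ] [0.692 0.385 0.117]
0.075 77 [0.659 0.348 0.075] [0.692 0.385 0.117]
```

Call:
servo_tool:
  deltas: "-0.03 -0.04 -0.9 0 0 0 0; 0 0 -0.9 0 0 0 0; 0 0 -0.9 0 0 0 0; 0 0 -0.8 0 0 0 0; 0 0 -0.4 0 0 0 0"

```text
time: 23.3
ee_pos: [0.6452, 0.227, 0.0236]
eef_rot: [0.055, 0.998, -0.001, -0.001]
ft_force: [-0.5, 1.2, 0.2]
width: 0.0867
```

Call:
servo_tool:
  deltas: "0 0 0 0 0 0 1; 0 0 0 0 0 0 1; 0 0 0 0 0 0 1; 0 0 0 0 0 0 1; 0 0 0 0 0 0 1"

```text
time: 23.92
ee_pos: [0.6463, 0.2279, 0.0257]
eef_rot: [0.055, 0.999, 0.0, 0.0]
ft_force: [-0.4, 0.8, 0.4]
width: 0.0448
```

Call:
servo_tool:
  deltas: "0 0 0 0 0 0 1; 0 0 0.5 0 0 0 1; 0 0 0.9 0 0 0 1; 0 0 0.9 0 0 0 1; 0 0 0.9 0 0 0 1"

```text
time: 24.55
ee_pos: [0.6462, 0.2275, 0.1559]
eef_rot: [0.055, 0.998, 0.0, 0.0]
ft_force: [0.0, -0.4, -1.1]
width: 0.0419
```

Call:
servo_tool:
  deltas: "0 0 0.6 0 0 0 1; -0.52 -0.75 0 0 0 0.18 1; -0.52 -0.75 0 0 0 0.18 1; -0.52 -0.75 0 0 0 0.18 1; -0.52 -0.75 0 0 0 0.18 1"

```text
time: 25.18
ee_pos: [0.5624, 0.1064, 0.1785]
eef_rot: [0.004, 1.0, 0.0, 0.0]
ft_force: [1.0, -0.1, 0.3]
width: 0.0415
```

Call:
servo_tool:
  deltas: "-0.52 -0.75 0 0 0 0.18 1; -0.52 -0.75 0 0 0 0.18 1; -0.52 -0.75 0 0 0 0.18 1; -0.52 -0.75 0 0 0 0.17 1; -0.52 -0.75 0 0 0 0.17 1"

```text
time: 25.8
ee_pos: [0.4583, -0.0436, 0.1784]
eef_rot: [-0.057, 0.998, 0.0, 0.001]
ft_force: [0.9, -0.3, 0.4]
width: 0.0418
```

```bash
python3 - <<'E'
from h import *
d(.4585,-.0395,.1077,96.8)
c=endrow(); d(.4585,-.0395,.1077,96.8); save('w7',c['color'])
E
```

```text
units [ 0.01  0.1  -1.77] rz 0.03 (jaw 96.5) tilt [-0.01  0.01] q7 1.68 t 25.8 w 0.0418 F [ 0.9 -0.3  0.4]
sat {110: np.int64(25), 113: np.int64(26), 116: np.int64(25), 119: np.int64(25), 122: np.int64(24), 125: np.int64(24), 128: np.int64(27), 131: np.int64(62), 134: np.int64(66), 137: np.int64(61), 140: np.int64(69), 143: np.int64(69), 146: np.int64(69), 149: np.int64(70), 152: np.int64(70), 155: np.int64(70), 158: np.int64(71), 161: np.int64(72), 164: np.int64(71)}
units [ 0.06  0.21 -1.76] rz 0.06 (jaw 96.3) tilt [-0. -0.] q7 1.69 t 25.9 w 0.0418 F [-0.1 -5.7 -1.4]
```

View pics/w7.png

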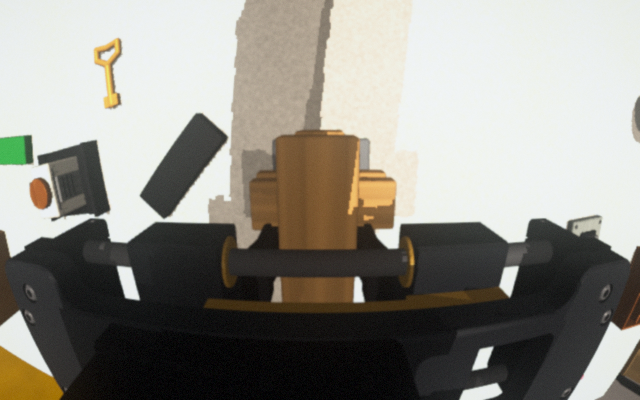

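Call:
servo_tool:
  deltas: "0 0.1 0 0 0 0.03 1; 0 0 0 0 0 0 1; 0 0 0 0 0 0 1"

```text
time: 26.22
ee_pos: [0.4592, -0.0377, 0.1774]
eef_rot: [-0.06, 0.998, -0.0, 0.0]
ft_force: [0.4, -0.3, -0.5]
width: 0.0415
```

```bash
python3 - <<'E'
from h import *
d(.4585,-.0395,.1077,96.8)
E
```

```text
units [-0.02 -0.05 -1.74] rz -0.0 (jaw 96.8) tilt [0. 0.] q7 1.68 t 26.2 w 0.0415 F [ 0.4 -0.3 -0.5]
```

Call:
servo_tool:
  deltas: "-0.02 -0.04 -0.8 0 0 0 1; 0 0 -0.6 0 0 0 1; 0 0 -0.32 0 0 0 1; 0 0 0 0 0 0 1; 0 0 0 0 0 0 0.3"

```text
time: 26.85
ee_pos: [0.4586, -0.0398, 0.1089]
eef_rot: [-0.059, 0.998, -0.0, 0.0]
ft_force: [-1.4, 1.2, 0.3]
width: 0.0457
```

Call:
servo_tool:
  deltas: "0 0 0 0 0 0 0.3; 0 0 0 0 0 0 0.3; 0 0 0.5 0 0 0 0; 0 0 0.9 0 0 0 0; 0 0 0.9 0 0 0 0"

```text
time: 27.48
ee_pos: [0.458, -0.0399, 0.2016]
eef_rot: [-0.059, 0.998, 0.0, -0.0]
ft_force: [0.5, 0.1, 0.3]
width: 0.0823
```

Call:
servo_tool:
  deltas: "0.06 -0.8 0 0 0 0.07 0; 0.06 -0.8 0 0 0 0.07 0; 0.06 -0.8 0 0 0 0.07 0; 0.06 -0.8 0 0 0 0.07 0; 0.06 -0.8 0 0 0 0.07 0"

```text
time: 28.1
ee_pos: [0.4702, -0.2009, 0.2007]
eef_rot: [-0.084, 0.996, 0.0, 0.0]
ft_force: [1.0, 0.2, -0.0]
width: 0.0871
```

Call:
servo_tool:
  deltas: "0.06 -0.8 0 0 0 0.07 0; 0.06 -0.8 0 0 0 0.07 0; 0.06 -0.8 0 0 0 0.07 0; 0.06 -0.8 0 0 0 0.07 0; 0.06 -0.8 0 0 0 0.07 0"

```text
time: 28.72
ee_pos: [0.4824, -0.3607, 0.2005]
eef_rot: [-0.108, 0.994, 0.0, 0.0]
ft_force: [0.5, 0.5, -0.4]
width: 0.087
```

Call:
servo_tool:
  deltas: "0 0 0 0 0 0 0; 0 0 0 0 0 0 0"

```text
time: 28.98
ee_pos: [0.4822, -0.3593, 0.2003]
eef_rot: [-0.108, 0.994, 0.0, -0.0]
ft_force: [1.1, -0.3, -0.5]
width: 0.0872
```

```bash
python3 - <<'E'
from h import *
d(.4843,-.3615,.053,102.4)
t=imaging.camera('top'); w=imaging.camera('wrist'); np.savez('/tmp/t8.npz',**t); np.savez('/tmp/w8.npz',**w)
W=pts(t); m=(W[...,2]>.085)&(W[...,2]<.115)&(abs(W[...,0]-.4585)<.1)&(abs(W[...,1]+.04)<.08); print('top layer',rect(W,m))
print('mod pix',fproj(w,[.4843,-.3615,.068]))
a=cv2.resize(t['color'][180:280,250:350],(400,400),interpolation=cv2.INTER_CUBIC); b=cv2.resize(w['color'][80:330,170:470],(400,334)); b=np.vstack([b,np.zeros((66,400,3),np.uint8)])
save('c8',np.hstack([a,b]))
E
```

```text
units [ 0.05 -0.06 -3.68] rz 0.0 (jaw 102.4) tilt [-0. -0.] q7 2.57 t 29.0 w 0.0872 F [ 1.1 -0.3 -0.5]
top layer (array([ 0.4567, -0.0409,  0.0999]), array([0.1158, 0.0997]), -28.9, 550)
mod pix (np.float64(313.5083987717591), np.float64(194.82644887698157))
```

View pics/c8.png

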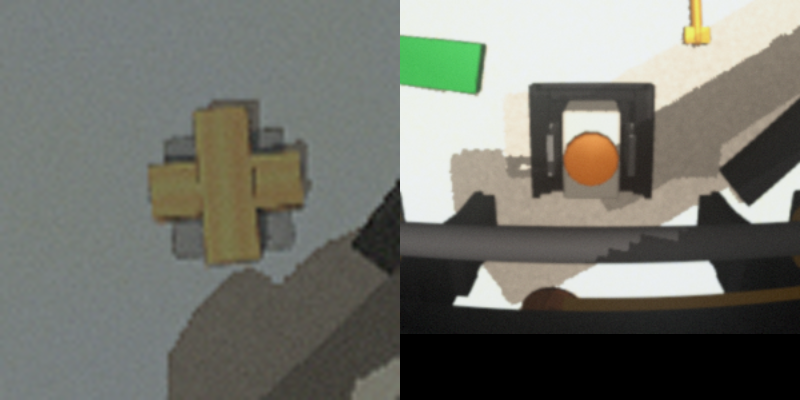

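Call:
servo_tool:
  deltas: "0 0 0 0 0 -1 0; 0 0 0 0 0 -1 0; 0 0 0 0 0 -1 0; 0 0 0 0 0 -1 0; 0 0 0 0 0 -1 0"

```text
time: 29.7
ee_pos: [0.4826, -0.3587, 0.2006]
eef_rot: [0.24, 0.971, 0.0, 0.0]
ft_force: [0.1, 0.5, 0.4]
width: 0.0874
```

Call:
servo_tool:
  deltas: "0 0 0 0 0 -1 0; 0 0 0 0 0 -1 0; 0 0 0 0 0 -1 0; 0 0 0 0 0 -1 0; 0 0 0 0 0 -1 0"

```text
time: 30.32
ee_pos: [0.4827, -0.3587, 0.2005]
eef_rot: [0.558, 0.83, 0.001, 0.0]
ft_force: [0.1, -0.8, 1.0]
width: 0.0868
```

Call:
servo_tool:
  deltas: "0 0 0 0 0 -1 0; 0 0 0 0 0 -1 0; 0 0 0 0 0 -1 0; 0 0 0 0 0 -1 0; 0 0 0 0 0 -1 0"

```text
time: 30.95
ee_pos: [0.4827, -0.3587, 0.2005]
eef_rot: [0.808, 0.589, 0.001, -0.0]
ft_force: [0.4, -0.0, -0.3]
width: 0.087
```

Call:
servo_tool:
  deltas: "0 0 0 0 0 -1 0; 0 0 0 0 0 -1 0; 0 0 0 0 0 -1 0; 0 0 0 0 0 -1 0; 0 0 0 0 0 -1 0"

```text
time: 31.58
ee_pos: [0.4827, -0.3587, 0.2004]
eef_rot: [0.961, 0.277, 0.0, -0.0]
ft_force: [-0.1, 0.0, 0.2]
width: 0.0873
```

Call:
servo_tool:
  deltas: "0 0 0 0 0 -1 0; 0 0 0 0 0 -1 0; 0 0 0 0 0 -0.5 0; 0 0 0 0 0 0 0; 0 0 0 0 0 0 0"

```text
time: 32.2
ee_pos: [0.4824, -0.3593, 0.2005]
eef_rot: [0.994, 0.109, 0.0, -0.0]
ft_force: [-0.0, -0.3, -0.3]
width: 0.0869
```

```bash
cat >> h.py <<'E'
def fplane(c,uv,z):
    K=c['camera_matrix']; uv=np.asarray(uv,float).reshape(-1,2); ab=(uv-K[:2,2])/np.array([K[0,0],K[1,1]]); th=np.hypot(*ab.T)
    dc=np.c_[ab*(np.sin(th)/th)[:,None],np.cos(th)]; dw=dc@c['R']; o=-c['R'].T@c['t']
    return (o+dw*((z-o[2])/dw[:,2])[:,None])[:,:2]
E
python3 - <<'E'
from h import *
w2=imaging.camera('wrist'); save('w9',w2['color'])
for c in (dict(np.load('/tmp/w8.npz')),w2):
    hsv=cv2.cvtColor(c['color'],cv2.COLOR_RGB2HSV).astype(int); W=fish(c)
    m=((hsv[...,0]<16)&(hsv[...,1]>120)&(W[...,2]>.07)&(W[...,2]<.088)).astype(np.uint8)
    n,l,st,ce=cv2.connectedComponentsWithStats(m); i=1+np.argmax(st[1:,4])
    cn=cv2.findContours((l==i).astype(np.uint8),0,1)[0][0][:,0]
    print('lens',cv2.minEnclosingCircle(fplane(c,cn,.078).astype(np.float32)),ce[i])
    m2=(W[...,2]>.02)&(W[...,2]<.034)&(abs(W[...,0]-.484)<.06)&(abs(W[...,1]+.362)<.06); print('dock',rect(W,m2))
d(.4843,-.3615,.053,102.4)
E
```

```text
lens ((0.48583608865737915, -0.3617190718650818), 0.018655765801668167) [312.86176935 198.90521327]
dock (array([ 0.4864, -0.3613,  0.0271]), array([0.0989, 0.0923]), -77.8, 3059)
lens ((0.48785752058029175, -0.360971063375473), 0.018224293366074562) [329.64305949 191.38243626]
dock (array([ 0.4863, -0.3615,  0.0273]), array([0.099 , 0.0922]), -77.8, 3236)
units [ 0.05 -0.05 -3.69] rz -0.01 (jaw -77.5) tilt [-0.  0.] q7 -0.30 t 32.2 w 0.0866 F [-0.   0.1  0.2]
```

View pics/w9.png

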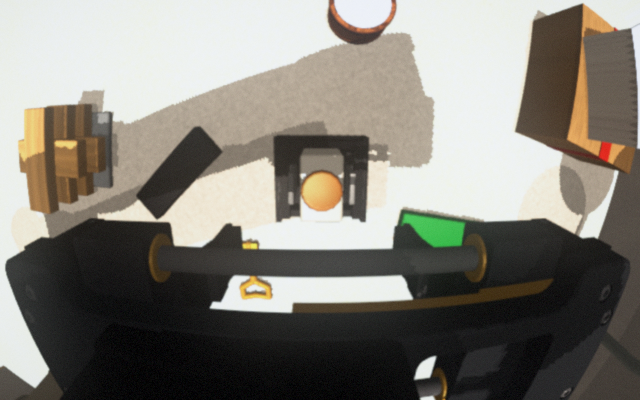

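Call:
servo_tool:
  deltas: "0.1 -0.05 -0.9 0 0 -0.03 0; 0 0 -0.9 0 0 0 0; 0 0 -0.9 0 0 0 0; 0 0 -0.7 0 0 0 0; 0 0 -0.27 0 0 0 0"
  newtons: 40

```text
time: 32.88
ee_pos: [0.4857, -0.3613, 0.0523]
eef_rot: [0.994, 0.106, -0.001, -0.001]
ft_force: [0.3, -0.2, -0.2]
width: 0.0869
```

Call:
servo_tool:
  deltas: "0 0 0 0 0 0 0; 0 0 0 0 0 0 0"

```text
time: 33.12
ee_pos: [0.4866, -0.3624, 0.0549]
eef_rot: [0.994, 0.106, 0.001, 0.001]
ft_force: [0.5, 0.3, 0.9]
width: 0.087
```

```bash
python3 - <<'E'
from h import *
d(.4862,-.3615,.053,102.2)
E
```

```text
units [-0.01  0.02 -0.05] rz 0.01 (jaw -77.9) tilt [0.01 0.01] q7 -0.22 t 33.1 w 0.087 F [0.5 0.3 0.9]
```

Call:
servo_tool:
  deltas: "0 0.02 -0.05 0 0 0 1; 0 0 0 0 0 0 1; 0 0 0 0 0 0 1; 0 0 0 0 0 0 1; 0 0 0 0 0 0 1"

```text
time: 33.75
ee_pos: [0.4863, -0.3613, 0.0519]
eef_rot: [0.994, 0.106, 0.0, 0.0]
ft_force: [0.0, -0.2, 2.3]
width: 0.0474
```

Call:
servo_tool:
  deltas: "0 0 0 0 0 0 1; 0 0 0 0 0 0 1; 0 0 0 0 0 0 1"

```text
time: 34.12
ee_pos: [0.4862, -0.3613, 0.0519]
eef_rot: [0.994, 0.106, 0.0, 0.0]
ft_force: [0.4, -0.6, 4.9]
width: 0.0473
```

Call:
servo_tool:
  deltas: "0 0 0.2 0 0 0 1; 0 0 0.4 0 0 0 1; 0 0 0.5 0 0 0 1; 0 0 0.6 0 0 0 1; 0 0 0 0 0 0 1"

```text
time: 34.75
ee_pos: [0.4869, -0.3619, 0.1221]
eef_rot: [0.994, 0.106, 0.001, 0.001]
ft_force: [-0.7, 0.6, -2.2]
width: 0.0475
```

```bash
python3 - <<'E'
from h import *
d(.4585,-.0395,.2,96.8)
c=imaging.camera('side'); np.savez('/tmp/s10.npz',**c)
save('s10',cv2.resize(c['color'][120:320,250:490],(720,600)))
E
```

```text
units [-0.71  8.06  1.95] rz -0.67 (jaw -77.9) tilt [0.01 0.02] q7 -0.26 t 34.8 w 0.0475 F [-0.7  0.6 -2.2]
```

View pics/s10.png

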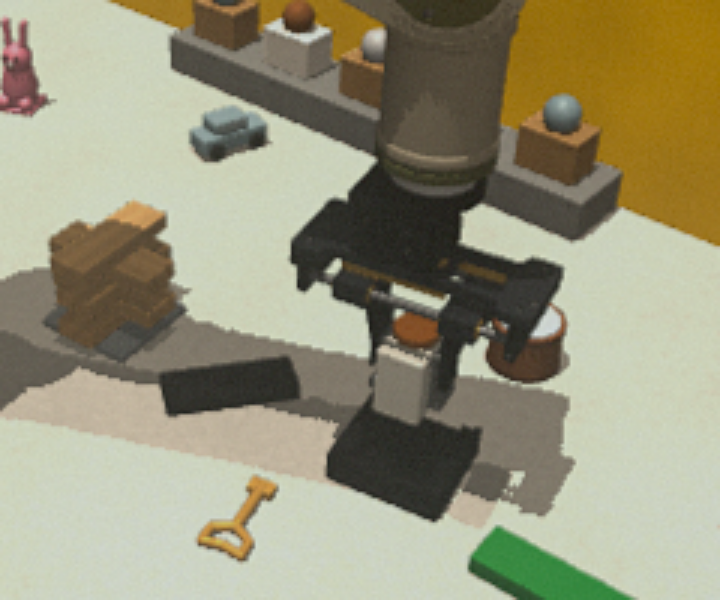

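Call:
servo_tool:
  deltas: "0 0 0.7 0 0 0 1; 0 0 0.7 0 0 0 1; -0.05 0.5 0.4 0 0 -0.07 1; -0.05 0.5 0 0 0 -0.07 1; -0.05 0.6 0 0 0 -0.07 1"

```text
time: 35.42
ee_pos: [0.4797, -0.2964, 0.1911]
eef_rot: [0.996, 0.091, -0.0, -0.0]
ft_force: [0.1, 0.5, -1.6]
width: 0.0475
```

Call:
servo_tool:
  deltas: "-0.06 0.7 0 0 0 -0.07 1; -0.07 0.8 0 0 0 -0.07 1; -0.07 0.8 0 0 0 -0.07 1; -0.07 0.8 0 0 0 -0.07 1; -0.07 0.8 0 0 0 -0.07 1"

```text
time: 36.05
ee_pos: [0.4659, -0.1399, 0.191]
eef_rot: [0.998, 0.067, -0.001, -0.0]
ft_force: [0.3, 0.1, -1.6]
width: 0.0471
```

Call:
servo_tool:
  deltas: "-0.07 0.8 0 0 0 -0.07 1; -0.07 0.8 0 0 0 -0.04 1; -0.07 0.6 0 0 0 0 1; 0 0.35 0 0 0 0 1; 0 0 0 0 0 0 1"

```text
time: 36.67
ee_pos: [0.458, -0.0388, 0.1914]
eef_rot: [0.998, 0.06, -0.0, 0.0]
ft_force: [0.5, -0.7, -1.7]
width: 0.0477
```

```bash
python3 - <<'E'
from h import *
d(.4585,-.0395,.147,96.8)
c=imaging.camera('wrist'); save('w11',c['color']); np.savez('/tmp/w11.npz',**c)
E
```

```text
units [ 0.01 -0.02 -1.11] rz -0.0 (jaw -83.2) tilt [ 0. -0.] q7 -1.55 t 36.7 w 0.0477 F [ 0.5 -0.7 -1.7]
```

View pics/w11.png

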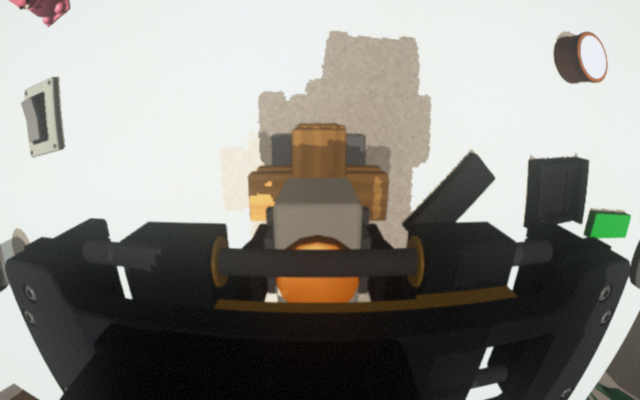

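Call:
servo_tool:
  deltas: "0 -0.02 -0.5 0 0 0 1; 0 0 -0.4 0 0 0 1; 0 0 -0.15 0 0 0 1; 0 0 -0.05 0 0 0 1; 0 0 0 0 0 0 1"

```text
time: 37.35
ee_pos: [0.4584, -0.0403, 0.148]
eef_rot: [0.998, 0.059, 0.0, 0.0]
ft_force: [-0.6, -0.2, -1.9]
width: 0.0476
```

Call:
servo_tool:
  deltas: "0 0 0 0 0 0 1"

```text
time: 37.48
ee_pos: [0.4584, -0.04, 0.1481]
eef_rot: [0.998, 0.059, 0.0, -0.0]
ft_force: [0.3, -0.4, -1.3]
width: 0.0468
```

Call:
servo_tool:
  deltas: "0 0 -0.03 0 0 0 1; 0 0 0 0 0 0 1"

```text
time: 37.72
ee_pos: [0.4581, -0.0398, 0.1465]
eef_rot: [0.998, 0.059, 0.0, -0.0]
ft_force: [-0.2, -0.3, -2.0]
width: 0.0473
```

Call:
servo_tool:
  deltas: "0 0 -0.02 0 0 0 1; 0 0 0 0 0 0 1"

```text
time: 37.98
ee_pos: [0.4583, -0.0398, 0.1458]
eef_rot: [0.998, 0.059, 0.0, -0.0]
ft_force: [-0.6, 0.7, 0.4]
width: 0.0475
```

Call:
servo_tool:
  deltas: "0 0 0 0 0 0 0.38; 0 0 0 0 0 0 0.33; 0 0 0 0 0 0 0.28; 0 0 0 0 0 0 0.2; 0 0 0 0 0 0 0.1"

```text
time: 38.6
ee_pos: [0.4582, -0.0399, 0.1456]
eef_rot: [0.998, 0.059, 0.0, 0.0]
ft_force: [-0.3, 0.4, 0.0]
width: 0.0727
```

Call:
servo_tool:
  deltas: "0 0 0 0 0 0 0; 0 0 0.4 0 0 0 0; 0 0 0.8 0 0 0 0; 0 0 0.8 0 0 0 0; 0 0 0.6 0 0 0 0"

```text
time: 39.22
ee_pos: [0.4584, -0.0399, 0.251]
eef_rot: [0.998, 0.059, 0.001, -0.001]
ft_force: [0.6, 0.7, -1.0]
width: 0.087
```

Call:
servo_tool:
  deltas: "0 0.4 0.2 0 0 0 0; 0 0.8 0 0 0 0 0; 0 0.8 0 0 0 0 0; 0 0.8 0 0 0 0 0; 0 0.8 0 0 0 0 0"

```text
time: 39.85
ee_pos: [0.4575, 0.1062, 0.2568]
eef_rot: [0.998, 0.059, -0.001, 0.0]
ft_force: [-0.5, -0.1, 0.0]
width: 0.0869
```

Call:
servo_tool:
  deltas: "0.1 0.9 0 0 0 0 1; 0.1 0.9 0 0 0 0 1; 0.1 0.9 0 0 0 0 1; 0.1 0.9 0 0 0 0 1; 0.1 0.9 0 0 0 0 1"

```text
time: 40.48
ee_pos: [0.4776, 0.2865, 0.2566]
eef_rot: [0.998, 0.06, -0.0, 0.0]
ft_force: [0.8, -0.3, 1.5]
width: 0.045
```

```bash
python3 - <<'E'
from h import *
t=imaging.camera('top'); s=imaging.camera('side'); w=imaging.camera('wrist'); np.savez('/tmp/w12.npz',**w)
p,j,_,st=pose(); print(p.round(4),j,st['joint_positions'].round(2),st['width'],st['time'])
W=pts(t); m=(W[...,2]>.15)&(W[...,2]<.185)&(abs(W[...,0]-.4585)<.06)&(abs(W[...,1]+.04)<.06); print('module',rect(W,m))
a=cv2.resize(t['color'][180:280,250:350],(400,400),interpolation=cv2.INTER_CUBIC); b=cv2.resize(s['color'][150:250,240:340],(400,400),interpolation=cv2.INTER_CUBIC)
save('c12',np.hstack([a,b]))
# rocker region, wrist
V=fish(w); 
for nm,Q in (('w',V),('t',W),('s',pts(s))):
    m=(Q[...,2]>.008)&(Q[...,2]<.022)&(abs(Q[...,0]-.505)<.09)&(abs(Q[...,1]-.355)<.09)
    n,l,stt,ce=cv2.connectedComponentsWithStats((m|((Q[...,2]>.02)&(Q[...,2]<.045)&(abs(Q[...,0]-.505)<.07)&(abs(Q[...,1]-.355)<.07))).astype(np.uint8))
    i=1+np.argmax(stt[1:,4]); print(nm,'panel',rect(Q,l==i)); m2=(l==i)&(Q[...,2]>.021); print('  rocker',rect(Q,m2)); m3=m2&(Q[...,2]>.033); print('  high',rect(Q,m3) if m3.sum()>5 else m3.sum())
E
```

```text
[0.4772 0.2868 0.2562] -83.0250673702907 [-1.39  0.22  0.9   1.66 -0.18  1.35 -1.91] 0.03308874366244028 40.625
module (array([ 0.4567, -0.0411,  0.1632]), array([0.0644, 0.0628]), 8.0, 336)
w panel (array([0.5098, 0.3647, 0.0141]), array([0.1063, 0.0755]), 12.6, 4721)
  rocker (array([0.509 , 0.3642, 0.0303]), array([0.0633, 0.0285]), 9.7, 1128)
  high (array([0.528 , 0.3681, 0.036 ]), array([0.0275, 0.0228]), -83.1, 372)
t panel (array([0.4659, 0.3526, 0.0134]), array([0.0751, 0.0239]), -84.1, 126)
  rocker (array([0.4735, 0.3661, 0.0232]), array([0.01  , 0.0001]), -89.0, 4)
  high 0
s panel (array([0.5104, 0.362 , 0.0148]), array([0.1083, 0.0816]), 14.7, 378)
  rocker (array([0.5083, 0.362 , 0.0298]), array([0.0643, 0.0314]), 12.2, 118)
  high (array([0.524 , 0.3636, 0.0355]), array([0.0312, 0.0278]), 21.5, 34)
```

View pics/c12.png

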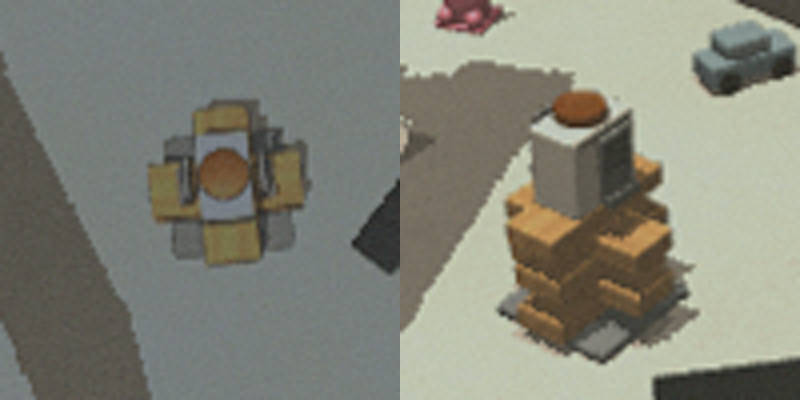

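Call:
servo_tool:
  deltas: "0.7 0.9 0 0 0 0.25 1; 0.7 0.9 0 0 0 0.25 1; 0 0.26 -0.7 0 0 0 1; 0 0 -0.9 0 0 0 1; 0 0 -0.9 0 0 0 1"

```text
time: 41.25
ee_pos: [0.5341, 0.366, 0.1561]
eef_rot: [0.996, 0.093, -0.0, 0.0]
ft_force: [-0.3, -0.9, -0.2]
width: 0.0004
```

Call:
servo_tool:
  deltas: "0 0 -0.9 0 0 0 1; 0 0 -0.9 0 0 0 1; 0 0 0 0 0 0 1; 0 0 0 0 0 0 1"

```text
time: 41.75
ee_pos: [0.5349, 0.3665, 0.0871]
eef_rot: [0.996, 0.094, 0.001, -0.0]
ft_force: [-0.1, -0.3, 0.5]
width: 0.0007
```

```bash
python3 - <<'E'
from h import *
d(.533,.369,.056,101)
w=imaging.camera('wrist'); save('w13',w['color']); print(fproj(w,[.533,.369,.037]),fproj(w,[.5095,.3643,.033]))
E
```

```text
units [-0.05  0.06 -0.78] rz 0.03 (jaw -79.3) tilt [-0.    0.01] q7 -1.73 t 41.8 w 0.0007 F [-0.1 -0.3  0.5]
(np.float64(313.82839367126235), np.float64(225.310623283582)) (np.float64(314.3969467304417), np.float64(255.35112634968846))
```

View pics/w13.png

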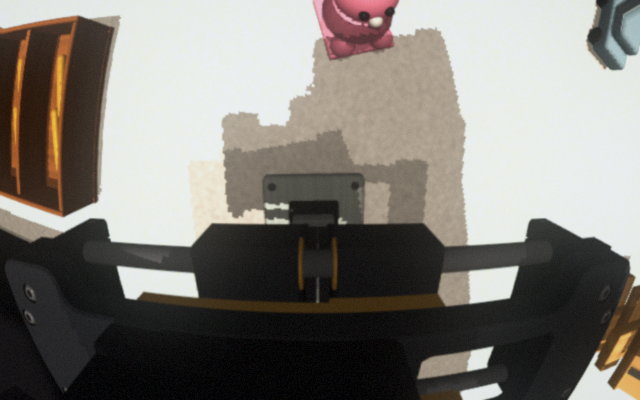

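Rocker (dark, around column 315, row 215) is under the closed fingers; bunny is clear. Pressing in small steps.

Call:
servo_tool:
  deltas: "-0.05 0.06 -0.4 0 0 0 1; 0 0 -0.3 0 0 0 1; 0 0 -0.1 0 0 0 1; 0 0 -0.05 0 0 0 1"

```text
time: 42.3
ee_pos: [0.5324, 0.369, 0.0516]
eef_rot: [0.996, 0.094, 0.0, -0.0]
ft_force: [1.8, 1.6, 1.5]
width: 0.0007
```

Call:
servo_tool:
  deltas: "0 0 -0.05 0 0 0 1; 0 0 -0.05 0 0 0 1; 0 0 -0.04 0 0 0 1; 0 0 0 0 0 0 1"

```text
time: 42.8
ee_pos: [0.5328, 0.369, 0.048]
eef_rot: [0.996, 0.094, 0.0, -0.001]
ft_force: [-4.7, -1.7, 18.4]
width: 0.0004
```

Call:
servo_tool:
  deltas: "0 0 0.3 0 0 0 1; 0 0 0.8 0 0 0 1; 0 0 0.9 0 0 0 1; 0 0 0.9 0 0 0 1; 0 -0.6 0.9 0 0 0 1"

```text
time: 43.42
ee_pos: [0.5311, 0.3462, 0.1988]
eef_rot: [0.995, 0.095, -0.0, 0.0]
ft_force: [-0.2, -1.0, 0.9]
width: 0.0004
```

Call:
servo_tool:
  deltas: "-0.3 -0.8 0 0 0 0 1; -0.3 -0.8 0 0 0 0 1; -0.3 -0.4 0 0 0 0 1; 0 0 0 0 0 0 1; 0 0 0 0 0 0 1"

```text
time: 44.05
ee_pos: [0.4961, 0.2659, 0.1981]
eef_rot: [0.996, 0.094, 0.0, -0.0]
ft_force: [-0.1, 0.9, -0.8]
width: 0.0007
```

```bash
python3 - <<'E'
from h import *
w=imaging.camera('wrist'); t=imaging.camera('top'); s=imaging.camera('side'); p,_,_,st=pose(); print(p.round(3),st['time'])
o=np.array([.5095,.3643]);u=np.array([np.cos(.19),np.sin(.19)]);n=np.array([-u[1],u[0]])
for nm,Q in (('w',fish(w)),('s',pts(s))):
    q=Q[...,:2]-o; a=q@u; b=q@n; m0=(abs(b)<.010)&(Q[...,2]>.015)&(Q[...,2]<.05)
    print(nm,[(round(k,3),np.round(np.nanmedian(Q[...,2][m0&(abs(a-k)<.004)])*1000,1)) for k in (-.022,-.011,0.,.011,.022)])
W=pts(t); m=(W[...,2]>.15)&(W[...,2]<.185)&(abs(W[...,0]-.4585)<.06)&(abs(W[...,1]+.04)<.06); print('module',rect(W,m))
a=cv2.resize(w['color'],(640,400)); b=cv2.resize(s['color'][140:260,190:350],(640,480)); save('c14',np.vstack([cv2.resize(a,(400,250)),cv2.resize(b,(400,300))]))
E
```

```text
[0.496 0.266 0.198] 44.2
w [(-0.022, np.float64(38.0)), (-0.011, np.float64(34.1)), (0.0, np.float64(30.2)), (0.011, np.float64(28.9)), (0.022, np.float64(28.4))]
s [(-0.022, np.float64(33.2)), (-0.011, np.float64(19.1)), (0.0, np.float64(30.1)), (0.011, np.float64(29.3)), (0.022, np.float64(28.8))]
module (array([ 0.4565, -0.0413,  0.1635]), array([0.0638, 0.0633]), 7.6, 337)
```

```bash
python3 - <<'E'
from h import *
c=look(.2); d(.4585,-.0395,.2,96.8); print(job.close_job())
E
```

```text
top [261.  83.] [0.9164 0.1206 0.1283] [0.0364 0.0348] 88.5 110
top [227.  88.] [0.9251 0.2467 0.0973] [0.0843 0.0678] -89.4 283
top [298.  90.] [0.9162 0.0031 0.0975] [0.0738 0.0516] 89.9 295
top [369.  91.] [ 0.916  -0.2399  0.0983] [0.0712 0.0529] -89.7 283
top [481. 162.] [ 0.6768 -0.5927  0.1007] [0.1595 0.0104] -0.1 144
top [305. 223.] [ 0.4597 -0.0371  0.1715] [0.0492 0.0354] -84.2 135
top [321. 226.] [ 0.4628 -0.0793  0.0819] [0.0419 0.0376] 1.1 117
top [292. 228.] [0.4527 0.0028 0.0819] [0.0422 0.0355] 9.3 117
top [307. 240.] [ 0.4113 -0.0449  0.1002] [0.0418 0.028 ] -83.6 129
units [-0.95 -7.62  0.05] rz -0.5 (jaw -79.2) tilt [0.01 0.  ] q7 -1.74 t 44.2 w 0.0005 F [-0.1  0.3  0.2]
the job is handed in; nothing more can be done
None
```

The riser, module and switch are all done in the order asked. I handed the job in at about 44 s of the 210 s allowed; it returned no verdict.

- **Riser:** all five wooden boards are stacked crosswise on the base, square to its edges. The overhangs looked even in the wrist and top pictures, and the top face measured about 100 mm high. The last look found no loose wooden board on the counter. I left the black and green look-alikes alone.
- **Module:** I pinched it out of the dock by its two tabs and set it down on contact in the middle of the top board. The pictures show it upright. The top camera put it at (0.4565, -0.0413), about 2 mm off the base centre, which is within that camera's error.
- **Rocker:** I pressed the raised end until it hit its stop, at about 18 N. Afterwards the wrist camera read that end at about 28 mm and the other at about 38 mm, which fits the "on" position. The side camera agreed on the pressed end. Its readings on the other half disagreed with the wrist camera (33 and 19 mm against 38 and 34); I took that as noise.

The last check picture was not shown because the viewer had reached its limit of 16, so the final check rests on depth readings only. I saw no grip slip and no knocked board. I planned clearances around the toys and key, but did not measure them again at the end.

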